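# Press-test the two springs of a tilting drilling plate

### The job

Check both springs of the tilting drilling plate. With a fingertip, slowly press down the corner with the round pad until its pointer is level with the black marker on its scale, not past it, hold it there for about a second and let go so it springs fully back up; then do the same at the corner with the square pad. Press one corner at a time, only push, and do not lift or shift anything else on the bench.

Things in the scene. Friction and masses are not known exactly. Their poses are not given: they have to be found in the camera images.
- jig: Tilting drilling plate, fixed to the bench. Origin: centre underneath its 170 x 170 mm plywood base; z up. Above it a 156 mm square plywood plate, 64 to 76 mm high, with a 100 mm wooden disc bolted on (bolt top 97 mm). Ball pivot at its (-x, -y) corner; springs under the (-x, +y) corner (round pad) and the (+x, -y) corner (square pad). Pressing one pad leaves the other pointer at rest.
- pad_round (a point): Centre of the top face of the round grey pad (24 mm diameter, 12 mm high) at (-62, 62, 88) mm in the jig's frame at rest; moves with the plate. Spring force down at the pad: about 3.5 N before it moves, 8 to 12 N at the marker, 16 N at the stop. Springs back up when let go.
- pad_square (a point): Centre of the top face of the square grey pad (22 x 22 mm, 12 mm high) at (62, -62, 88) mm in the jig's frame at rest; moves with the plate. Same spring forces as the round pad.
- tip_round (a point): Tip of the round pad's pointer, a 5 mm steel rod sticking out of the plate along the jig's +y; at (-62, 145, 70) mm in the jig's frame at rest. It is 207 mm from the tilt axis, the pad 124 mm, so it goes down 1.67 mm for each mm that the round pad goes down.
- tip_square (a point): Tip of the square pad's pointer, a 5 mm steel rod that sticks out of the plate along the jig's +x; tip at (145, -62, 70) mm in the jig's frame at rest. It goes down 1.67 mm for each mm the square pad goes down.
- mark_round_line (a point): Middle of the black marker (flat bar 3 mm thick) on the round pad's scale, an upright aluminium plate 36 mm wide, 90 mm high, beside the pointer tip, facing the jig's +x, lines every 5 mm. It does not move; it lies 15 to 28 mm below the tip's rest height, different each time. On the mark: tip height equals this point's height.
- mark_square_line (a point): Middle of the black marker of the same kind on the square pad's scale (same kind of plate, face to the jig's +x); 15 to 28 mm below the rest height of that pointer tip, set independently of the other.
- tilt_round (a joint): Tilt of the plate by pressing the round pad, rad: 0 at rest (up), grows as the pad is pressed, stop at 0.19. Tip drop = 0.207 m x sin(value), pad drop = 0.124 m x sin(value).
- tilt_square (a joint): The same for the square pad.
- offcut: Loose dark wood block 90 x 40 x 20 mm by the jig; origin centre of underside. Leave alone.
- leg: Loose square wooden stool leg 160 x 30 x 30 mm, long along its x; origin centre of underside. Leave alone.
- puck: Loose wooden disc, 70 mm diameter, 18 mm thick; origin centre of underside. Leave alone.
- glue: Loose standing glue bottle, 54 mm diameter, 150 mm high; origin centre of underside. Leave alone.
- driver: Loose screwdriver lying along its x, 190 mm long, handle to -x. Leave alone.
- square_tool: Loose try square, lying flat: wooden stock 110 x 18 x 14 mm along its x, steel blade 120 mm long along its y. Leave alone.

How it is judged:
On the way, in this order (a step that is already met when the one before it is completed fails the run):
1. the fingers hold the round pad's corner down with its pointer level with its marker (within 3 mm) for 0.4 s, the other corner up (z of tip_round in the frame of mark_round_line between -0.003 and 0.003 m and contact force between the fingers and jig above 1 N and value of joint tilt_square below 0.012 rad), for 0.4 s.
2. the round pad's corner is let back up (value of joint each of tilt_round, tilt_square below 0.012 rad), for 0.1 s.
3. the fingers hold the square pad's corner down with its pointer level with its marker (within 3 mm) for 0.4 s, the other corner up (z of tip_square in the frame of mark_square_line between -0.003 and 0.003 m and contact force between the fingers and jig above 1 N and value of joint tilt_round below 0.012 rad), for 0.4 s.
At the end, for the whole second after the job is handed in: After both corners were pressed to their markers in turn, both are sprung back up (tilt under 0.012 rad) and the loose things lie still within 20 mm of where they were (all of step 2 and distance of each of offcut, leg, puck, glue, driver, square_tool from where it was at the start of the episode below 0.02 m and linear speed of each of offcut, leg, puck, glue, driver, square_tool below 0.02 m/s); the robot touches nothing.
It fails at once if the round pad's pointer is pushed more than 7 mm past its marker (z of tip_round in the frame of mark_round_line below -0.007 m).
It fails at once if the square pad's pointer is pushed more than 7 mm past its marker (z of tip_square in the frame of mark_square_line below -0.007 m).
It fails at once if both corners are pushed down together (value of joint each of tilt_round, tilt_square above 0.03 rad).
It fails at once if a bystander is lifted or shifted by more than 20 mm (distance of any of offcut, leg, puck, glue, driver, square_tool from where it was at the start of the episode above 0.02 m).
It also fails if it takes over 48 s, if anything falls off the work surface, if the arm or the gripper's body presses on something with over 40 N, if the wrist force passes 120 N, or if a joint passes its speed limit or range.

### The arm

A 7-joint arm with a two-finger parallel gripper is mounted at the origin on the work surface. World frame = base frame: x ahead of the robot, y to its left, z up, the work surface at z = 0. Lengths are in m, angles in rad, forces in N, time in s.
With the tool pointing down it reaches from about 0.4 to 0.85 m from the base axis. Payload 4.5 kg.
Tool frame: the origin (TCP) lies at the very end of the fingers, on their centre line; the grasp point (between the pads) lies 19 mm behind it; y points along the fingers, x is the direction in which the jaws open and shut, and the axes are right-handed (so a half turn about y gives the same grasp; the last joint's range is limited). The gripper opens to 88 mm and grips with 3 to 60 N. Pads are 18 mm wide; open, the fingers measure 123 mm over their backs; the gripper's body (75 mm by 187 mm) begins 45 mm behind the grasp point.
Start: joints at [-1.315, 0.689, -0.195, 1.565, 0.157, 0.902, -0.215], TCP at [0.137, 0.61, 0.239] pointing down, gripper open.
Joint ranges: [-3.01, 3.01], [-0.46, 2.08], [-1.47, 1.51], [0.13, 2.56], [-1, 4.14], [0.04, 2.09], [-2.66, 2.66]. Speed limits (rad/s): [2.57, 2.57, 3.14, 3.14, 3.14, 3.14, 3.14].

### API

Orientations are given as a unit quaternion [x, y, z, w].
In Python, from plant import r gives the robot as it stands.
- The arm moves only by the shell command python3 -m inch 'ROWS' [OPENING] [FORCE]. ROWS is JSON, a list of rows, each a list of 6 numbers: the shift along the tool's x, y, z in mm, then the turn, a rotation vector about the tool's x, y, z in rad. In form: [[x, y, z, ax, ay, az], ...]. A call has 1 to 12 rows; each row shifts and turns the commanded pose from where the row before left it, along the tool's axes as they then stand; what a row does not reach is not made up. A row lasts 1/12 s, in which the tool goes at most 41.7 mm and 7.16 degrees, less where a joint would pass 70% of its speed; a pose out of reach is approached as far as the arm can. A call is refused whole if a number of a shift passes 41.7 or a number of a turn 0.125, either way. A call with a gripper value outside its range is refused whole. OPENING is the finger opening in mm, from 0 to 88.1, set as the call begins (- or left out, the last holds). The fingers move at their own pace and stop on an object; FORCE is the grip in N (left out, the last holds). Time passes only in rows, so rows that do not move let the fingers close. It gives the time, the measured TCP pose, the force and the opening at its end, in the units of the state.
- r.get_state(): the state, without advancing time (a new reading comes with each control period).
- r.snapshot(name): name is "side" or "top"; returns a dict with "img" (384x512x3 uint8, red, green, blue), "range_z" (384x512 float32, m along the optical axis (not along the pixel's ray), 0 where there is no reading), "mtx" (3x3 intrinsics, pixels), "camera_from_world" (4x4, takes a point from world to camera coordinates). Camera axes: x right, y down, z forward; pixel columns grow to the right and rows downward; lengths in m; the calibration is good to about 2 mm. A picture is of the moment at which its call begins.
- r.finish_job(): hands the job in, once; it reports no verdict.
The state is a dict: "clock": time; "q": joint angles; "qd": joint speeds; "joint_torque": joint torques, N m; "tool_pos": TCP position; "eef_rot": TCP orientation; "contact_force": force on the tool from outside, world axes, zero at the start; "moment": the same for the moment, N m; "opening": opening from 0.0 (shut) to 1.0 (fully open).
Only numpy, scipy, OpenCV 4.12 (cv2) and the standard library are available. Lean on these libraries where they do the work, as an engineer would, in place of code of your own. Each camera call takes 0.05 s, during which the arm holds its last target.

## Working session

There is one attempt and no reset: what is moved stays moved. The work goes in short steps, Python scripts to look and compute and a shell command to move; the robot and the scene stay as the last step left them, time stands still between calls to the robot, and variables do not carry over. Pictures are saved under pics/ and viewed, and the job is handed in when it is done.

```bash
ls; mkdir -p pics; python3 - <<'E'
from plant import r
import cv2,numpy as np
s=r.get_state()
for k,v in s.items(): print(k,np.round(v,4))
for n in("side","top"):
    d=r.snapshot(n); cv2.imwrite(f"pics/{n}0.png",d["img"][:,:,::-1]); np.savez(f"{n}0.npz",**d)
    print(n,d["mtx"],np.round(d["camera_from_world"],3))
E
```

```text
pics
clock 0.0
q [-1.3152  0.69   -0.1945  1.5663  0.1573  0.9025 -0.2151]
qd [ 0.0006 -0.0011 -0.002  -0.0028 -0.0014  0.0008 -0.001 ]
joint_torque [-8.00000e-04 -5.27551e+01 -1.26670e+00 -1.53436e+01 -5.25000e-02
  6.50000e-03  2.00000e-04]
tool_pos [0.1374 0.6091 0.2379]
eef_rot [ 0.5527  0.4412 -0.4421 -0.5518]
contact_force [ 0.6507 -0.2178  0.109 ]
moment [ 0.0008  0.0148 -0.0468]
opening 1.0
side [[459.89859073   0.         256.5448186 ]
 [  0.         459.89859073 190.72866703]
 [  0.           0.           1.        ]] [[-0.999 -0.042 -0.005  0.502]
 [-0.023  0.629 -0.777  0.089]
 [ 0.036 -0.776 -0.629  1.25 ]
 [ 0.     0.     0.     1.   ]]
top [[467.62735314   0.         256.46462813]
 [  0.         467.62735314 183.63189862]
 [  0.           0.           1.        ]] [[ 1.000e-03 -1.000e+00  3.000e-03 -4.100e-02]
 [-9.990e-01 -1.000e-03 -5.200e-02  5.270e-01]
 [ 5.200e-02 -3.000e-03 -9.990e-01  1.322e+00]
 [ 0.000e+00  0.000e+00  0.000e+00  1.000e+00]]
```

View pics/side0.png

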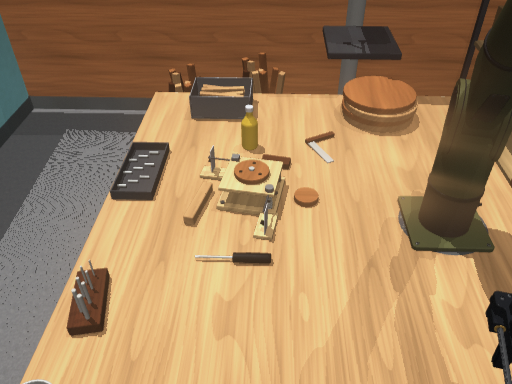

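View pics/top0.png

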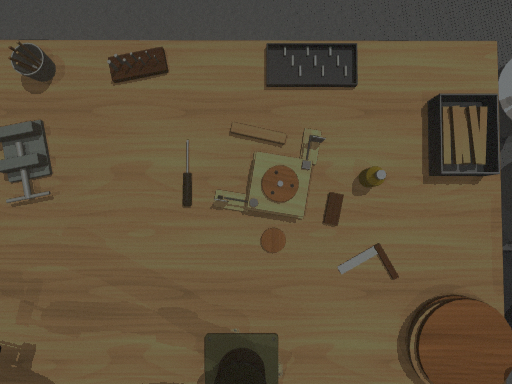

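```bash
python3 - <<'E'
import cv2,numpy as np
a=cv2.imread("pics/side0.png")[135:260,175:310]; b=cv2.imread("pics/top0.png")[115:260,200:335]
cv2.imwrite("pics/side0c.png",cv2.resize(a,None,fx=5,fy=4.8,interpolation=cv2.INTER_CUBIC))
cv2.imwrite("pics/top0c.png",cv2.resize(b,None,fx=4,fy=4,interpolation=cv2.INTER_CUBIC))
E
```

```text
(no output)
```

View pics/side0c.png

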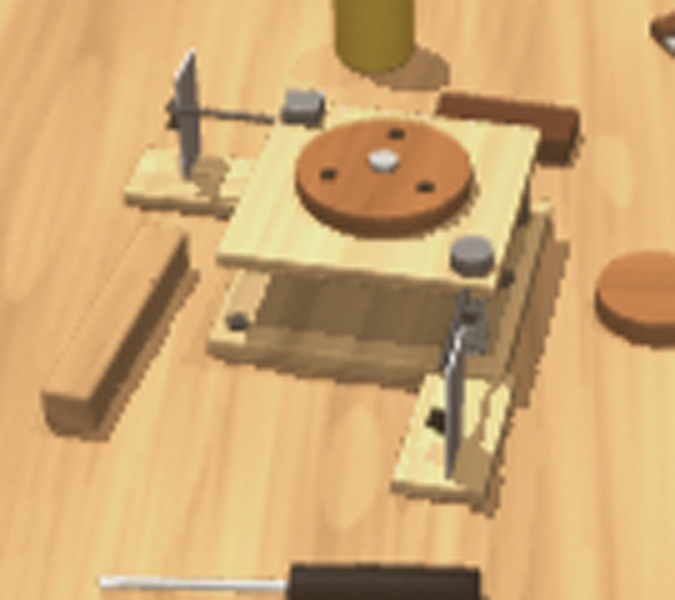

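View pics/top0c.png

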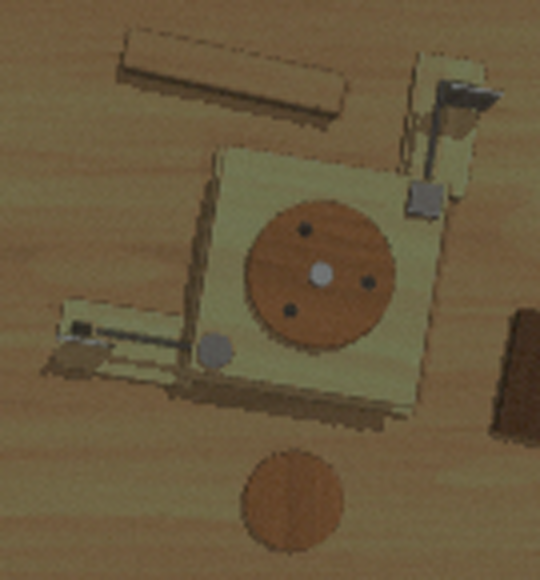

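```bash
cat > h.py <<'E'
import numpy as np
def load(n): return dict(np.load(n+".npz"))
def cloud(d):
    z=d["range_z"]; v,u=np.mgrid[0:384,0:512]; K=d["mtx"]
    P=np.stack([(u-K[0,2])/K[0,0]*z,(v-K[1,2])/K[1,1]*z,z],-1)
    T=np.linalg.inv(d["camera_from_world"]); return P@T[:3,:3].T+T[:3,3]
def ray(d,u,v,z):
    K=d["mtx"];T=np.linalg.inv(d["camera_from_world"])
    w=T[:3,:3]@np.array([(u-K[0,2])/K[0,0],(v-K[1,2])/K[1,1],1]);c=T[:3,3]
    return c+w*(z-c[2])/w[2]
def proj(d,p):
    T=d["camera_from_world"]; q=T[:3,:3]@np.asarray(p)+T[:3,3]; q=d["mtx"]@q; return q[:2]/q[2]
E
python3 - <<'E'
from h import *
d=load("top0");s=load("side0")
J=np.array([[0,0],[-62,62],[62,-62]])/1000
# crop->pixel centre convention (cv2 resize)
tp=lambda x,y:((x+.5)/4-.5+200,(y+.5)/4-.5+115)
W=np.array([ray(d,*tp(*p),z) for p,z in [((321,274),.097),((215,350),.088),((425,199),.088)]])
print(W.round(4))
v=W[2]-W[1]; yaw=np.arctan2(v[1],v[0])+np.pi/4; print("yaw",yaw,"len",np.hypot(*v[:2]),.1754, (W[1]+W[2])/2)
# plate points from clouds, side & top
for D,n in((d,"top"),(s,"side")):
    C=cloud(D); m=(np.abs(C[...,2]-.076)<.006)&(np.hypot(C[...,0]-W[0,0],C[...,1]-W[0,1])<.13)
    P=C[m]; print(n,len(P),P.mean(0).round(4), np.median(P[:,2]))
    m=(np.abs(C[...,2])<.008)&(np.hypot(C[...,0]-W[0,0],C[...,1]-W[0,1])<.3); print("bench z",np.median(C[m][:,2]))
    import cv2
    q=P[:,:2].astype(np.float32); print(cv2.minAreaRect(q*1000))
E
```

```text
[[ 0.524  -0.1032  0.097 ]
 [ 0.4732 -0.0322  0.088 ]
 [ 0.5754 -0.174   0.088 ]]
yaw -0.16092499211505495 len 0.17479900900400025 0.1754 [ 0.52430179 -0.10311899  0.088     ]
top 2069 [ 0.5235 -0.1021  0.076 ] 0.07605830981568329
bench z 3.173441865556015e-05
((545.094482421875, -88.91645050048828), (190.90382385253906, 191.68112182617188), 80.8097915649414)
side 1201 [ 0.5225 -0.0855  0.0763] 0.07643059632552285
bench z 0.0005434735605197583
((543.1348876953125, -91.8810806274414), (193.26918029785156, 194.32009887695312), 80.63842010498047)
```

```bash
cat >> h.py <<'E'
C0=np.array([.5242,-.1031,0]);Y=-.161
R=np.array([[np.cos(Y),-np.sin(Y),0],[np.sin(Y),np.cos(Y),0],[0,0,1]])
tojig=lambda P:(P-C0)@R*1000
towld=lambda P:R@(np.asarray(P)/1000)+C0
E
python3 - <<'E'
from h import *
for n in("side0","top0"):
    D=load(n);Jc=tojig(cloud(D));g=D["img"].mean(-1)
    for nm,(x,y) in dict(round=(-62,145),square=(145,-62)).items():
        print(n,nm,"tip px",proj(D,towld((x,y,70))), "zero",proj(D,towld((x,y,42))))
        m=(abs(Jc[...,0]-x)<25)&(abs(Jc[...,1]-y)<25)&(Jc[...,2]>18)&(Jc[...,2]<130)
        for v,u in zip(*np.nonzero(m)): print((u,v),Jc[v,u].round(0),D["img"][v,u],end="; ")
        print()
E
```

```text
side0 round tip px [262.03604953 211.86695068] zero [262.00673334 219.88256678]
(np.int64(267), np.int64(203)) [-72. 133.  92.] [159 152 146]; (np.int64(266), np.int64(204)) [-70. 136.  90.] [162 154 148]; (np.int64(267), np.int64(204)) [-73. 135.  91.] [154 145 140]; (np.int64(264), np.int64(205)) [-63. 123.  75.] [101  88  74]; (np.int64(265), np.int64(205)) [-66. 123.  76.] [95 85 78]; (np.int64(266), np.int64(205)) [-72. 143.  93.] [183 177 174]; (np.int64(267), np.int64(205)) [-73. 137.  89.] [121 112 104]; (np.int64(264), np.int64(206)) [-63. 126.  74.] [104  94  87]; (np.int64(265), np.int64(206)) [-65. 123.  72.] [92 82 75]; (np.int64(266), np.int64(206)) [-72. 144.  91.] [226 223 223]; (np.int64(267), np.int64(206)) [-73. 136.  84.] [111 102  94]; (np.int64(264), np.int64(207)) [-64. 126.  71.] [102  93  86]; (np.int64(265), np.int64(207)) [-66. 126.  71.] [99 90 82]; (np.int64(267), np.int64(207)) [-73. 134.  79.] [106  96  87]; (np.int64(263), np.int64(208)) [-62. 131.  71.] [108  93  76]; (np.int64(264), np.int64(208)) [-65. 133.  73.] [96 87 80]; (np.int64(265), np.int64
[... 18382 characters left out ...]
64(140)) [140. -86.  44.] [52 48 41]; (np.int64(303), np.int64(141)) [135. -50.  18.] [111  99  69]; (np.int64(309), np.int64(141)) [129. -62.  71.] [56 53 52]; (np.int64(310), np.int64(141)) [130. -65.  70.] [52 46 40]; (np.int64(315), np.int64(141)) [140. -83.  20.] [50 46 37]; (np.int64(316), np.int64(141)) [140. -86.  20.] [55 50 44]; (np.int64(309), np.int64(142)) [126. -62.  73.] [60 57 51]; (np.int64(316), np.int64(142)) [138. -87.  18.] [85 71 47]; (np.int64(308), np.int64(143)) [123. -60.  73.] [55 48 38]; (np.int64(309), np.int64(143)) [123. -62.  76.] [61 56 50]; (np.int64(314), np.int64(143)) [134. -82.  19.] [92 78 54]; (np.int64(309), np.int64(144)) [120. -63.  73.] [62 57 52];
```

```bash
python3 - <<'E'
import cv2
from h import *
for n in("side0","top0"):
    D=load(n);o=[]
    for nm,(x,y) in dict(round=(-62,145),square=(145,-62)).items():
        u,v=proj(D,towld((x,y,55))).round().astype(int)
        o.append(cv2.resize(D["img"][v-20:v+20,u-20:u+20,::-1],None,fx=10,fy=10,interpolation=cv2.INTER_NEAREST)); print(n,nm,u-20,v-20)
    cv2.imwrite(f"pics/z_{n}.png",np.hstack(o))
E
```

```text
side0 round 242 196
side0 square 188 142
top0 round 204 178
top0 square 289 116
```

View pics/z_side0.png

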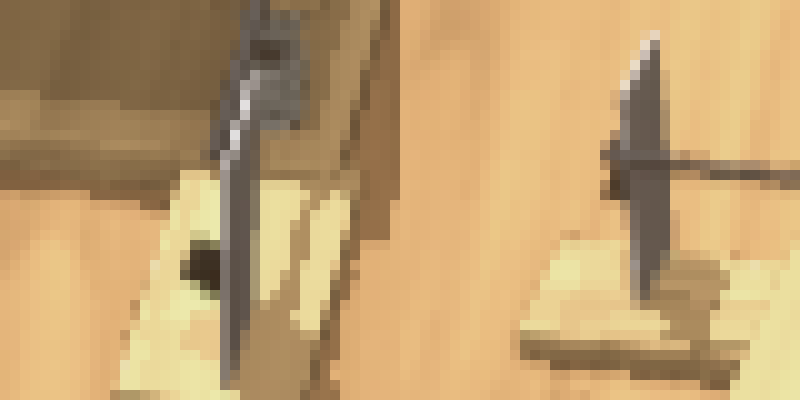

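View pics/z_top0.png

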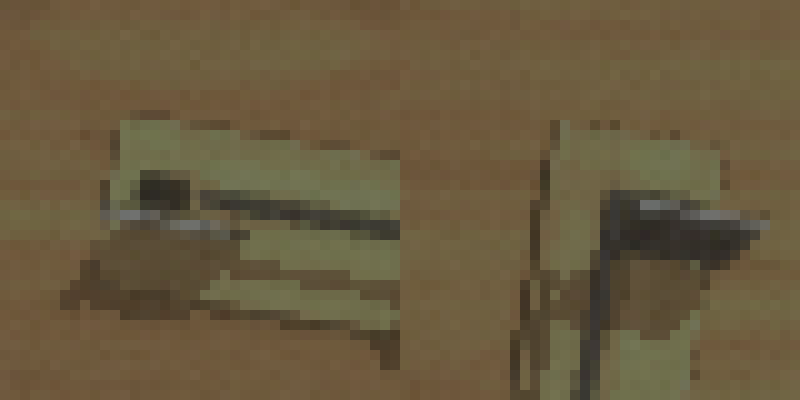

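```bash
python3 - <<'E'
from plant import r
from h import *
for n in("side","top"):
    L=[r.snapshot(n) for _ in range(15)]
    Z=np.stack([l["range_z"] for l in L]); I=np.stack([l["img"] for l in L]).astype(float)
    d=dict(L[0]); d["zs"]=Z; d["range_z"]=np.median(Z,0).astype(np.float32); d["img"]=I.mean(0); print(Z.std(0).mean(),np.median(Z.std(0)))
    np.savez(n+"A.npz",**d)
    Jc=tojig(cloud(d))
    boxes=dict(roundmark=((-70,-57),(147,168),(35,60)),squaremark=((143,156),(-95,-65),(35,57)),
      roundpad=((-72,-52),(52,72),(80,95)),squarepad=((54,70),(-70,-54),(80,95)),platetop=((-40,-10),(-75,-55),(70,80)),roundrod=((-66,-58),(90,142),(62,76)),sqrod=((90,142),(-66,-58),(62,76)),bench=((-100,100),(-140,-95),(-8,8)),base=((100,160),(-80,-45),(10,25)))
    for k,b in boxes.items():
        m=np.all([(Jc[...,i]>b[i][0])&(Jc[...,i]<b[i][1]) for i in range(3)],0)
        P=Jc[m]; print(n,k,len(P),P.mean(0).round(1),"zmed",np.median(P[:,2]).round(1), P[:,2].std().round(1))
        if "mark" in k:
            for v,u in zip(*np.nonzero(m)): print("   ",(int(u),int(v)),Jc[v,u].round(1),d["img"][v,u].round(0))
E
```

```text
0.029677963 0.0029661455
side roundmark 16 [-64.  158.   46.9] zmed 46.6 2.2
    (261, 220) [-60.6 151.3  47. ] [120. 108.  74.]
    (262, 220) [-63.  150.4  46.6] [110. 101.  70.]
    (263, 220) [-65.5 149.2  46. ] [135. 129.  88.]
    (261, 221) [-61.1 154.   46. ] [76. 62. 45.]
    (262, 221) [-63.7 154.   46.5] [63. 50. 38.]
    (263, 221) [-67.  157.2  50. ] [63. 51. 38.]
    (260, 222) [-59.3 158.2  46. ] [136. 119.  84.]
    (261, 222) [-62.  158.8  47. ] [67. 54. 40.]
    (262, 222) [-65.4 162.8  51.3] [61. 48. 35.]
    (263, 222) [-67.9 162.1  51.2] [61. 48. 35.]
    (260, 223) [-60.1 162.1  46.2] [104.  91.  65.]
    (261, 223) [-62.7 161.9  46.4] [62. 49. 35.]
    (262, 223) [-65.4 162.4  47.5] [60. 47. 33.]
    (263, 223) [-67.9 161.7  47.2] [59. 46. 32.]
    (262, 224) [-65.3 161.9  43.4] [87. 78. 54.]
    (263, 224) [-67.7 160.8  42.8] [60. 46. 32.]
side squaremark 4 [147.4 -79.   48.5] zmed 48.4 1.4
    (209, 159) [147.7 -83.   50.3] [90. 69. 49.]
    (209, 160) [146.6 -79.2  49.4] [76. 59. 42.]
    (208, 161) [149.3 -76.8  46.9] [142. 109.  74.]
    (209, 161) [146.1 
[... 1278 characters left out ...]
52. 41.]
    (221, 198) [-64.4 152.8  46.4] [47. 42. 34.]
    (222, 198) [-64.  150.   46.5] [60. 55. 41.]
top squaremark 4 [150.7 -80.6  49.7] zmed 49.7 0.6
    (314, 135) [151.1 -74.8  50.5] [71. 68. 52.]
    (315, 135) [151.8 -77.8  48.8] [83. 81. 60.]
    (317, 136) [149.8 -83.6  49.6] [66. 63. 55.]
    (318, 136) [150.2 -86.4  49.7] [74. 71. 55.]
top roundpad 52 [-61.6  61.7  88.3] zmed 88.3 0.9
top squarepad 34 [ 61.8 -62.2  88. ] zmed 88.1 0.8
top platetop 81 [-25.  -65.1  76.1] zmed 76.2 0.9
top roundrod 37 [-61.4 116.   71.9] zmed 72.0 1.2
top sqrod 33 [116.8 -62.   72.1] zmed 72.0 1.0
top bench 1068 [  -1.2 -117.7   -0. ] zmed -0.0 0.9
top base 180 [127.9 -61.6  12.1] zmed 11.9 0.9
```

```bash
cat > fit.py <<'E'
from h import *
import cv2
from scipy.optimize import minimize
def cover(D,box,win,S=16):
    u0,u1,v0,v1=win
    (xa,xb),(ya,yb),(za,zb)=box
    pts=np.array([proj(D,towld((x,y,z))) for x in(xa,xb) for y in(ya,yb) for z in(za,zb)])
    q=((pts-[u0-.5,v0-.5])*S).astype(np.float32)
    h=cv2.convexHull(q)
    im=np.zeros(((v1-v0+1)*S,(u1-u0+1)*S),np.uint8)
    cv2.fillConvexPoly(im,np.round(h*256).astype(np.int32),255,shift=8)
    return cv2.resize(im,(u1-u0+1,v1-v0+1),interpolation=cv2.INTER_AREA)/255.
def show(D,win):
    u0,u1,v0,v1=win; print(D["img"][v0:v1+1,u0:u1+1].mean(-1).round(0))
E
python3 - <<'E'
from fit import *
s=load("sideA");t=load("topA")
print("side round cols257-266 rows217-227");show(s,(257,266,217,227))
print("side sq cols205-214 rows152-166");show(s,(205,214,152,166))
print("top round cols214-226 rows193-201");show(t,(214,226,193,201))
print("top sq 307-321, 131-140");show(t,(307,321,131,140))
# checks of rod position (calibration offset)
for D,n in((s,"side"),(t,"top")):
    for p in [(-62,145,72.5),(-62,145,67.5),(145,-62,70),(-62,62,88),(62,-62,88)]: print(n,p,proj(D,towld(p)).round(2))
E
```

```text
side round cols257-266 rows217-227
[[158. 157. 209. 200. 208. 212. 214. 145.  85.  86.]
 [179. 188. 208. 200. 210. 212. 214. 146.  84.  86.]
 [181. 203. 201. 201. 183. 185. 214. 146.  84.  86.]
 [178. 209. 200. 201. 101.  94. 117. 139.  83.  85.]
 [184. 201. 200. 175.  61.  50.  50. 118.  82.  85.]
 [209. 199. 201. 113.  54.  48.  48. 113.  81.  85.]
 [203. 200. 201.  87.  49.  47.  45. 112.  81.  85.]
 [198. 200. 202. 196. 154.  73.  46. 111.  80.  85.]
 [199. 201. 209. 212. 207. 159. 110. 114.  80.  85.]
 [200. 202. 211. 213. 214. 209. 197. 119.  80.  85.]
 [201. 208. 212. 213. 197. 198. 197. 120.  80.  85.]]
side sq cols205-214 rows152-166
[[183. 184. 182. 183. 166. 119.  91.  90.  88. 144.]
 [184. 185. 184. 185. 182. 113.  91.  90.  88. 138.]
 [184. 185. 184. 185. 185. 127.  91.  89.  88. 137.]
 [184. 185. 184. 185. 137. 129.  91.  89.  88. 137.]
 [184. 185. 184. 155.  89. 123.  91.  89.  88. 117.]
 [185. 184. 184. 100.  90.  99.  95.  96.  94. 103.]
 [185. 184. 183. 140.  85.  84.  73.  74.  73.  74.]
 [185. 184. 183. 177.  69.  76.  85.  84.  83.  82.]
 [185. 184. 182. 134.  59
[... 1477 characters left out ...]
7.  81.  95.
   90.]
 [ 97.  93.  52.  54.  52.  49.  60.  59.  57.  59.  79.  91. 109. 111.
  106.]
 [ 98.  91.  53.  55.  47.  46.  46.  45.  45.  47.  53.  56.  62.  58.
   61.]
 [ 97.  93.  49.  59.  46.  45.  46.  46.  46.  46.  46.  46.  47.  45.
   47.]
 [ 98.  95.  49.  48.  45.  46.  45.  45.  45.  45.  46.  46.  46.  46.
   46.]]
side (-62, 145, 72.5) [262.04 211.14]
side (-62, 145, 67.5) [262.03 212.59]
side (145, -62, 70) [207.43 157.66]
side (-62, 62, 88) [268.01 186.72]
side (62, -62, 88) [234.19 155.78]
top (-62, 145, 72.5) [223.26 197.37]
top (-62, 145, 67.5) [223.38 197.41]
top (145, -62, 70) [309.95 135.3 ]
top (-62, 62, 88) [253.28 202.22]
top (62, -62, 88) [305.95 164.35]
```

```bash
python3 - <<'E'
from fit import *
s=load("sideA");t=load("topA")
print(s["img"][152:164,214:226].mean(-1).round(0))
for x in (126,115,100): print(proj(s,towld((x,-62,72.5))).round(2),proj(s,towld((x,-62,67.5))).round(2))
g=s["img"].mean(-1)
print("round pad side");show(s,(258,278,178,196))
print("sq pad side");show(s,(226,244,148,164))
a=[proj(s,towld((-62+12*np.cos(k),62+12*np.sin(k),88))) for k in np.arange(0,6.28,.1)]; print(np.min(a,0),np.max(a,0))
a=[proj(s,towld((62+11*i,-62+11*j,88))) for i in(-1,1) for j in (-1,1)]; print(a)
E
```

```text
[[144. 188. 188. 186. 186. 188. 190. 193. 191. 186. 181. 183.]
 [138. 188. 188. 184. 187. 188. 190. 193. 190. 183. 179. 183.]
 [137. 187. 187. 184. 186. 188. 191. 193. 189. 180. 179. 183.]
 [137. 187. 186. 184. 186. 188. 192. 192. 187. 179. 179. 184.]
 [117. 187. 185. 184. 187. 189. 193. 192. 186. 178. 180. 186.]
 [103. 160. 166. 168. 164. 188. 193. 191. 184. 177. 180. 187.]
 [ 74.  93. 100. 104. 111. 125. 133. 144. 139. 140. 145. 170.]
 [ 82. 131. 135. 137. 111.  87.  89.  95.  80.  84.  89. 102.]
 [ 87. 178. 179. 178. 177. 176. 178. 173. 163. 162. 134. 138.]
 [ 88. 185. 185. 185. 188. 192. 192. 187. 179. 178. 178. 180.]
 [ 88. 184. 184. 185. 188. 192. 191. 187. 182. 179. 185. 185.]
 [ 88. 167. 183. 185. 189. 192. 190. 186. 181. 180. 185. 186.]]
[213.51 157.68] [213.61 159.06]
[217.07 158.1 ] [217.17 159.48]
[221.95 158.66] [222.04 160.04]
round pad side
[[141. 139. 119. 115.  92.  79.  70.  69.  69. 103. 130. 185. 199. 201.
  204. 205. 206. 202. 203. 208. 154.]
 [106.  98.  86.  83.  73.  70.  68.  68. 106. 126. 131. 195. 200. 202.
  205. 206. 205. 202. 204. 207. 115.]
 [ 80.  77. 
[... 3076 characters left out ...]
. 111.  88. 112. 189. 131.  83.  80.  85.  78.  78.  77.  77. 128.
  199. 200. 200. 189. 179.]
 [176. 179. 174. 179. 201. 193. 186. 179. 181. 181.  99. 103. 106. 133.
  199. 175. 155. 148. 141.]
 [188. 189. 189. 202. 204. 203. 202. 202. 203. 204. 191. 190. 189. 159.
  152. 141. 134. 134. 130.]
 [188. 189. 164. 203. 204. 203. 203. 204. 206. 206. 205. 190. 160. 140.
  130. 132. 134. 133. 129.]
 [188. 189. 192. 204. 203. 202. 203. 205. 206. 201. 188. 149. 136. 130.
  131. 134. 134. 132. 127.]]
[263.54078886 183.9604941 ] [272.47154961 189.51849965]
[array([238.7076453 , 154.11088596]), array([236.96135017, 158.3132094 ]), array([231.46931177, 153.2879181 ]), array([229.63745082, 157.46900031])]
```

```bash
cat >> fit.py <<'E'
def shifted(D,du,dv):
    D=dict(D); K=D["mtx"].copy(); K[0,2]+=du; K[1,2]+=dv; D["mtx"]=K; return D
E
python3 - <<'E'
from fit import *
s=load("sideA");t=load("topA")
for dv in (-.6,-.4,-.2):
  S=shifted(s,.95,dv)
  ws=(258,263,217,226); g=s["img"].mean(-1)[217:227,258:264]; obs=np.clip((203-g)/(203-48),0,1); obs[0:2]=0
  wt=(216,223,193,197); gt=t["img"].mean(-1)[193:198,216:224]; obt=np.clip((101-gt)/(101-43),0,1)
  def f(p,full=False):
    x1,y0,y1,zc,tu,tv=p
    b=((-71,x1),(y0,y1),(zc-1.5,zc+1.5))
    e1=cover(S,b,ws)-obs; e2=cover(shifted(t,tu,tv),b,wt)-obt
    if full: return e1,e2
    return (e1**2).sum()+(e2**2).sum()*.7+.3*(tu**2+tv**2)
  best=min((minimize(f,[-59,150,163,z,0,0],method="Nelder-Mead",options=dict(initial_simplex=None,maxiter=1500,xatol=.01)) for z in(41,44,47)),key=lambda r:r.fun)
  print(dv,best.x.round(2),best.fun)
  if dv==-.4: print(f(best.x,True)[0].round(2),f(best.x,True)[1].round(2))
  S=shifted(s,.95,dv)
  g=s["img"].mean(-1)[158:165,206:210]; obs2=np.clip((184-g)/(184-58),0,1); obs2[0,:]=np.nan
  def f2(p,full=False):
    x1,y0,y1,zc=p
    e=cover(S,((140,x1),(y0,y1),(zc-1.5,zc+1.5)),(206,209,158,164))-obs2
    return e if full else np.nansum(e**2)+.02*((y1-y0-13.5)**2+(y1+73)**2+(x1-152)**2)
  for z in (44,48,52):
    q=minimize(f2,[151,-86,-73,z],method="Nelder-Mead",options=dict(maxiter=1500)); print("  sq",q.x.round(2),q.fun)
  if dv==-.4: print(f2(q.x,True).round(2))
E
```

```text
-0.6 [-57.02 150.54 163.86  43.61  -0.     0.  ] 0.9770267051570232
  sq [151.69 -86.52 -73.11  46.99] 0.03458006437417082
  sq [151.76 -86.64 -73.16  47.23] 0.03683368881222852
  sq [151.76 -86.71 -73.06  46.83] 0.03385477139130628
-0.4 [-56.99 150.51 163.68  44.14   0.    -0.  ] 0.969521997034725
[[ 0.    0.    0.    0.    0.    0.  ]
 [ 0.    0.    0.    0.    0.    0.  ]
 [ 0.   -0.01 -0.01 -0.13 -0.12  0.  ]
 [ 0.   -0.02 -0.    0.14  0.02  0.03]
 [-0.01 -0.02  0.06  0.08  0.02  0.02]
 [-0.02 -0.02 -0.05  0.04  0.    0.  ]
 [-0.02 -0.01  0.04  0.    0.    0.  ]
 [-0.02 -0.01  0.34  0.27 -0.11 -0.14]
 [-0.01  0.    0.    0.   -0.28 -0.6 ]
 [-0.01  0.    0.    0.    0.   -0.04]] [[-0.03 -0.03 -0.03 -0.04 -0.04 -0.04 -0.05 -0.05]
 [-0.01 -0.02 -0.02 -0.02 -0.02 -0.03 -0.03 -0.03]
 [-0.01 -0.02  0.01 -0.09 -0.06 -0.1  -0.26 -0.14]
 [ 0.   -0.13  0.02  0.03  0.05  0.11 -0.06 -0.12]
 [-0.   -0.25  0.    0.    0.    0.   -0.17 -0.28]]
  sq [151.73 -86.8  -73.23  47.65] 0.03585461282886437
  sq [151.7  -86.74 -73.17  47.56] 0.034594437064435685
  sq [151.65 -86.64 -73.14  47.72] 0.0351447719457689
[[  nan   nan   nan   nan]
 [-0.   -0.01 -0.04 -0.03]
 [-0.   -0.01  0.01  0.01]
 [-0.   -0.02  0.04  0.08]
 [ 0.   -0.04 -0.12 -0.02]
 [-0.01 -0.04 -0.02  0.  ]
 [-0.03 -0.05 -0.01  0.  ]]
-0.2 [-57.   150.42 163.76  44.94   0.    -0.  ] 0.9642021931350677
  sq [151.59 -86.64 -73.14  48.47] 0.036156921045403335
  sq [151.59 -86.64 -73.14  48.47] 0.03616044666803263
  sq [151.62 -86.63 -73.13  48.47] 0.0362678931018314
```

```bash
cat > go.py <<'E'
from h import *
from scipy.spatial.transform import Rotation as Ro
def status(pt=None,yaw=None):
    from plant import r
    s=r.get_state(); A=Ro.from_quat(s["eef_rot"]); M=A.as_matrix(); p=np.array(s["tool_pos"])
    print("t",round(s["clock"],2),"tcp",p.round(4),"jig",tojig(p).round(1),"F",np.round(s["contact_force"],2),"open",round(s["opening"],3))
    print("tool x",M[:,0].round(3),"y",M[:,1].round(3),"z",M[:,2].round(3),"q",np.round(s["q"],2))
    if pt is not None:
        d=towld(pt)-p; print("shift tool mm",(M.T@d*1000).round(1))
    if yaw is not None:
        y=np.array([0,0,-1.]);
        x=np.array([np.cos(yaw),np.sin(yaw),0])
        T=np.stack([x,y,np.cross(x,y)],1)
        rv=(A.inv()*Ro.from_matrix(T)).as_rotvec(); print("turn",rv.round(4))
        if pt is not None: print("shift in target axes",(T.T@d*1000).round(1))
E
python3 -c "
from go import *
for y in (-.161,-.161+np.pi,-.161+np.pi/2,-.161-np.pi/2): status((-62,62,130),y)
t=load('topA');C=cloud(t)
print('glue',C[177,375],C[176,381])
"
```

```text
t 1.6 tcp [0.1375 0.6097 0.2387] jig [-496.   641.6  238.7] F [0.2  0.   0.33] open 1.005
tool x [0.22  0.976 0.   ] y [-0.  0. -1.] z [-0.976  0.22   0.   ] q [-1.32  0.69 -0.19  1.57  0.16  0.9  -0.22]
shift tool mm [-552.2  108.7 -468.4]
turn [-0.    1.51  0.  ]
shift in target axes [ 434.   108.7 -579.6]
t 1.6 tcp [0.1375 0.6097 0.2387] jig [-496.   641.6  238.7] F [0.2  0.   0.33] open 1.005
tool x [0.22  0.976 0.   ] y [-0.  0. -1.] z [-0.976  0.22   0.   ] q [-1.32  0.69 -0.19  1.57  0.16  0.9  -0.22]
shift tool mm [-552.2  108.7 -468.4]
turn [ 0.     -1.6316  0.    ]
shift in target axes [-434.   108.7  579.6]
t 1.6 tcp [0.1375 0.6097 0.2387] jig [-496.   641.6  238.7] F [0.2  0.   0.33] open 1.005
tool x [0.22  0.976 0.   ] y [-0.  0. -1.] z [-0.976  0.22   0.   ] q [-1.32  0.69 -0.19  1.57  0.16  0.9  -0.22]
shift tool mm [-552.2  108.7 -468.4]
turn [-0.     -0.0608  0.    ]
shift in target axes [-579.6  108.7 -434. ]
t 1.6 tcp [0.1375 0.6097 0.2387] jig [-496.   641.6  238.7] F [0.2  0.   0.33] open 1.005
tool x [0.22  0.976 0.   ] y [-0.  0. -1.] z [-0.976  0.22   0.   ] q [-1.32  0.69 -0.19  1.57  0.16  0.9  -0.22]
shift tool mm [-552.2  108.7 -468.4]
turn [-0.      3.0808 -0.    ]
shift in target axes [579.6 108.7 434. ]
glue [ 0.53918916 -0.35194205  0.12202831] [ 0.53992685 -0.36023776  0.14989424]
```

```bash
python3 -m inch '[[-10,0,-7,0,-0.0608,0],[-24,0,-18,0,0,0],[-24,0,-18,0,0,0],[-24,0,-18,0,0,0],[-24,0,-18,0,0,0],[-24,0,-18,0,0,0],[-24,0,-18,0,0,0],[-24,0,-18,0,0,0],[-24,0,-18,0,0,0],[-24,0,-18,0,0,0],[-24,0,-18,0,0,0],[-24,0,-18,0,0,0]]' 0 20; python3 -c "
from go import *
status((-62,62,130),-.161+np.pi/2)"
```

```text
clock: 2.6
tool_pos: [0.2958, 0.305, 0.239]
eef_rot: [-0.538, -0.459, 0.458, 0.539]
contact_force: [0.7, 0.5, 0.2]
opening: 0.114
t 2.6 tcp [0.2958 0.305  0.239 ] jig [-290.8  366.2  239. ] F [0.67 0.49 0.2 ] open 0.114
tool x [0.16  0.987 0.001] y [ 0.001  0.001 -1.   ] z [-0.987  0.16  -0.   ] q [-0.73  0.44 -0.26  2.14  0.2   0.58  0.28]
shift tool mm [-304.3  108.8 -228.7]
turn [0.0004 0.0002 0.0007]
shift in target axes [-304.2  109.  -228.8]
```

```bash
python3 -m inch '[[-26,0,-19.5,0,0,0],[-26,0,-19.5,0,0,0],[-26,0,-19.5,0,0,0],[-26,0,-19.5,0,0,0],[-26,0,-19.5,0,0,0],[-26,0,-19.5,0,0,0],[-26,0,-19.5,0,0,0],[-26,0,-19.5,0,0,0],[-26,0,-19.5,0,0,0],[-26,0,-19.5,0,0,0],[-22,10,-17,0,0,0],[-14,20,-10,0,0,0]]'; python3 -c "
from go import *
status((-62,62,110),-.161+np.pi/2)"
```

```text
clock: 3.6
tool_pos: [0.4701, -0.025, 0.21]
eef_rot: [0.541, 0.459, -0.455, -0.538]
contact_force: [-0.1, 0.1, -0.0]
opening: 0.005
t 3.6 tcp [ 0.4701 -0.025   0.21  ] jig [-65.9  68.4 210. ] F [-0.12  0.13 -0.01] open 0.005
tool x [0.165 0.986 0.   ] y [ 0.006 -0.001 -1.   ] z [-0.986  0.165 -0.007] q [ 0.14  0.54 -0.28  2.05  0.27  0.57  1.08]
shift tool mm [ -6.4 100.   -3.3]
turn [ 0.0065 -0.0044  0.0001]
shift in target axes [ -6.4 100.   -3.9]
```

```bash
python3 -m inch '[[-3,15,-2,0,0,0],[-3,25,-2,0,0,0],[0,25,0,0,0,0],[0,20,0,0,0,0],[0,10,0,0,0,0],[0,0,0,0,0,0],[0,0,0,0,0,0],[0,0,0,0,0,0],[0,0,0,0,0,0]]'; python3 - <<'E'
from go import *
status((-62,62,100),-.161+np.pi/2)
from plant import r
import cv2
for n in("side","top"):
    d=r.snapshot(n); np.savez(n+"1.npz",**d); cv2.imwrite(f"pics/{n}1.png",cv2.resize(d["img"][100:260,170:340,::-1],None,fx=3.5,fy=3.5,interpolation=cv2.INTER_CUBIC))
E
```

```text
clock: 4.35
tool_pos: [0.4706, -0.0282, 0.1146]
eef_rot: [0.539, 0.459, -0.458, -0.538]
contact_force: [-0.1, -0.9, 0.7]
opening: 0.004
t 4.35 tcp [ 0.4706 -0.0282  0.1146] jig [-64.9  65.4 114.6] F [-0.1  -0.87  0.7 ] open 0.004
tool x [0.16  0.987 0.001] y [ 0.002  0.    -1.   ] z [-0.987  0.16  -0.002] q [ 0.07  0.72 -0.17  2.13  0.36  0.32  1.  ]
shift tool mm [-3.4 14.6 -2.9]
turn [ 0.002  -0.0001  0.0005]
shift in target axes [-3.4 14.6 -2.9]
```

View pics/side1.png

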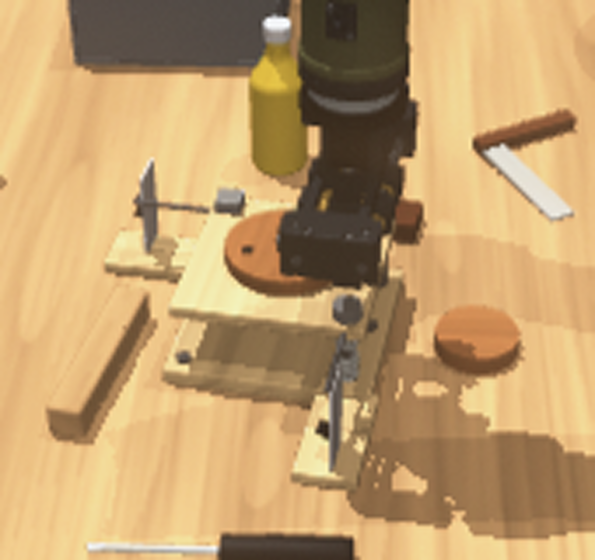

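View pics/top1.png

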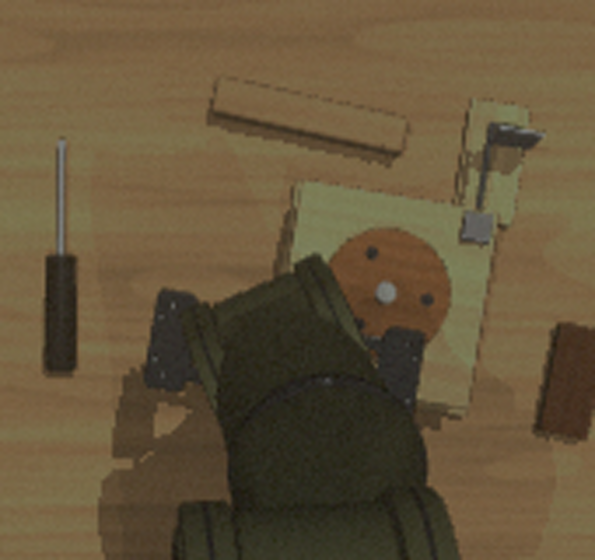

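```bash
python3 -m inch '[[-1.7,5,-1.5,0,0,0],[-1.7,6,-1.4,0,0,0],[0,5,0,0,0,0],[0,4,0,0,0,0],[0,2,0,0,0,0],[0,1,0,0,0,0],[0,0,0,0,0,0],[0,0,0,0,0,0],[0,0,0,0,0,0]]'; python3 -c "
from go import *
status((-62,62,88),-.161+np.pi/2)"
```

```text
clock: 5.2
tool_pos: [0.4723, -0.032, 0.0908]
eef_rot: [0.539, 0.458, -0.458, -0.539]
contact_force: [-0.0, -0.5, -0.3]
opening: 0.003
t 5.2 tcp [ 0.4723 -0.032   0.0908] jig [-62.6  61.9  90.8] F [-0.01 -0.46 -0.29] open 0.003
tool x [0.16  0.987 0.   ] y [ 0.  0. -1.] z [-0.987  0.16  -0.   ] q [ 0.06  0.77 -0.14  2.14  0.38  0.26  1.  ]
shift tool mm [ 0.1  2.8 -0.6]
turn [0.0002 0.0001 0.0001]
shift in target axes [ 0.1  2.8 -0.6]
```

```bash
python3 -m inch '[[0,0.5,-0.3,0,0,0],[0,0.8,-0.3,0,0,0],[0,0.8,0,0,0,0],[0,0.8,0,0,0,0],[0,0.8,0,0,0,0],[0,0.8,0,0,0,0],[0,0.8,0,0,0,0],[0,0.8,0,0,0,0],[0,0.8,0,0,0,0],[0,0.8,0,0,0,0],[0,0,0,0,0,0],[0,0,0,0,0,0]]'; python3 -c "
from go import *
status((-62,62,88),-.161+np.pi/2)"
```

```text
clock: 6.2
tool_pos: [0.4731, -0.0317, 0.0831]
eef_rot: [0.538, 0.459, -0.458, -0.538]
contact_force: [-0.5, 1.1, 5.0]
opening: 0.002
t 6.2 tcp [ 0.4731 -0.0317  0.0831] jig [-61.9  62.3  83.1] F [-0.5   1.15  4.97] open 0.002
tool x [0.16  0.987 0.001] y [ 0.001  0.001 -1.   ] z [-0.987  0.16  -0.001] q [ 0.05  0.78 -0.13  2.14  0.39  0.24  0.99]
shift tool mm [-0.3 -4.9  0.1]
turn [0.0006 0.0005 0.0007]
shift in target axes [-0.3 -4.9  0.1]
```

```bash
python3 -m inch '[[0,0.7,0,0,0,0],[0,0.7,0,0,0,0],[0,0.7,0,0,0,0],[0,0.7,0,0,0,0],[0,0.7,0,0,0,0],[0,0.7,0,0,0,0],[0,0.7,0,0,0,0],[0,0.7,0,0,0,0],[0,0.7,0,0,0,0],[0,0,0,0,0,0]]'; cat > look.py <<'E'
from go import *
import sys,cv2
from plant import r
def look(tag,x,y,N=5):
    L=[r.snapshot("side") for _ in range(N)]
    d=dict(L[0]); d["range_z"]=np.median([l["range_z"] for l in L],0).astype(np.float32); d["img"]=np.mean([l["img"] for l in L],0)
    np.savez(tag+".npz",**d)
    u,v=proj(d,towld((x,y,55))).round().astype(int)
    cv2.imwrite(f"pics/{tag}.png",cv2.resize(d["img"].astype(np.uint8)[v-20:v+20,u-24:u+24,::-1],None,fx=14,fy=14,interpolation=cv2.INTER_NEAREST)); print("origin",u-24,v-20)
    return d
E
python3 - <<'E'
from look import *
status((-62,62,88))
d=look("r1",-62,145)
J=tojig(cloud(d))
m=(abs(J[...,0]+63)<5)&(J[...,1]>85)&(J[...,1]<142)&(J[...,2]>25)&(J[...,2]<76)
for v,u in zip(*np.nonzero(m)): print((int(u),int(v)),J[v,u].round(1),d["img"][v,u].mean().round())
E
```

```text
clock: 7.03
tool_pos: [0.4733, -0.0312, 0.077]
eef_rot: [0.538, 0.459, -0.458, -0.538]
contact_force: [-0.1, 2.2, 7.7]
opening: 0.002
t 7.03 tcp [ 0.4733 -0.0312  0.077 ] jig [-61.7  62.8  77. ] F [-0.1   2.23  7.7 ] open 0.002
tool x [0.159 0.987 0.001] y [ 0.001  0.001 -1.   ] z [-0.987  0.159 -0.001] q [ 0.04  0.8  -0.12  2.14  0.39  0.22  0.99]
shift tool mm [ -0.8 -11.    0.2]
origin 238 196
(267, 199) [-63.8  85.   64.2] 66.0
(267, 200) [-64.3  87.7  62.9] 65.0
(266, 201) [-62.   89.6  60.6] 70.0
(267, 201) [-65.1  91.7  62.9] 65.0
(266, 202) [-63.3  96.5  63.1] 67.0
(267, 202) [-65.6  94.7  62. ] 68.0
(266, 203) [-63.9  99.9  62.5] 70.0
(265, 204) [-61.8 103.2  61.5] 71.0
(265, 205) [-62.5 106.7  61.1] 66.0
(265, 206) [-63.4 111.2  61.5] 70.0
(265, 207) [-64.2 115.4  61.7] 73.0
(264, 208) [-62.1 118.6  60.6] 91.0
(264, 209) [-62.6 121.1  59.3] 89.0
(264, 210) [-63.3 124.5  58.9] 87.0
(263, 211) [-61.5 129.   59. ] 92.0
(263, 212) [-62.2 133.   59.1] 91.0
(263, 213) [-63.  137.1  59.4] 96.0
(263, 214) [-63.3 138.2  56.9] 99.0
```

View pics/r1.png

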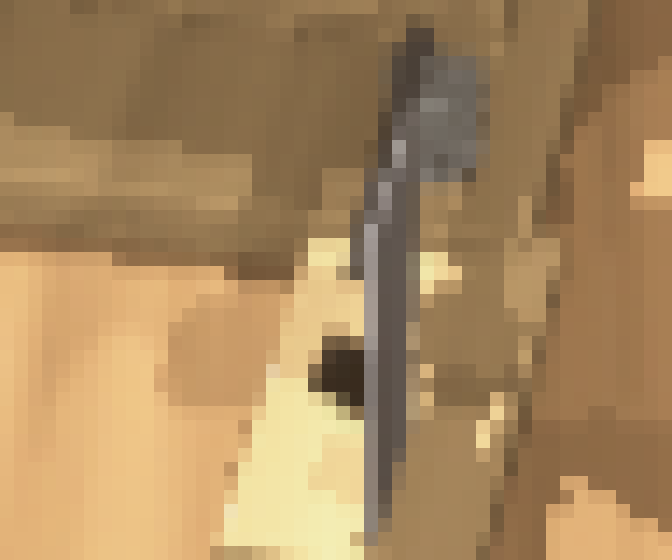

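```bash
python3 -m inch '[[0,0.7,0,0,0,0],[0,0.7,0,0,0,0],[0,0.7,0,0,0,0],[0,0.7,0,0,0,0],[0,0.7,0,0,0,0],[0,0.7,0,0,0,0],[0,0,0,0,0,0],[0,0,0,0,0,0]]'; python3 - <<'E'
from look import *
status((-62,62,88))
d=look("r2",-62,145)
J=tojig(cloud(d))
m=(abs(J[...,0]+63)<5)&(J[...,1]>85)&(J[...,1]<142)&(J[...,2]>25)&(J[...,2]<76)
P=J[m]; print(P[:,1:].round(1).tolist())
# rest surface 72.6 -> drop/lever
print("theta est",np.median((72.6-P[:,2])/(P[:,1]+62)))
E
```

```text
clock: 7.95
tool_pos: [0.4735, -0.0311, 0.0731]
eef_rot: [0.538, 0.459, -0.458, -0.538]
contact_force: [-0.7, 3.3, 10.1]
opening: 0.003
t 7.95 tcp [ 0.4735 -0.0311  0.0731] jig [-61.6  63.   73.1] F [-0.67  3.25 10.13] open 0.003
tool x [0.159 0.987 0.002] y [ 0.002  0.001 -1.   ] z [-0.987  0.159 -0.002] q [ 0.04  0.8  -0.11  2.14  0.39  0.21  0.99]
shift tool mm [ -0.9 -14.9   0.4]
origin 238 196
[[87.3, 59.1], [90.7, 58.0], [91.2, 59.0], [94.6, 58.0], [100.7, 55.8], [106.5, 57.3], [109.3, 56.3], [115.4, 54.3], [119.6, 54.5], [130.7, 53.6], [135.2, 54.2], [137.1, 52.3], [141.5, 52.9]]
theta est 0.09532585874660852
```

View pics/r2.png

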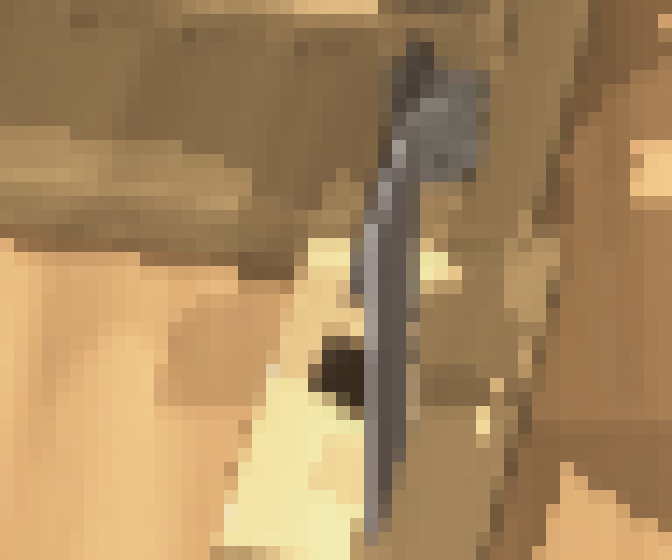

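```bash
python3 -m inch '[[0,0.6,0,0,0,0],[0,0.6,0,0,0,0],[0,0.6,0,0,0,0],[0,0.6,0,0,0,0],[0,0.4,0,0,0,0],[0,0,0,0,0,0],[0,0,0,0,0,0],[0,0,0,0,0,0]]'; python3 - <<'E'
from look import *
status((-62,62,88))
d=look("r3",-62,145)
J=tojig(cloud(d))
m=(abs(J[...,0]+63)<5)&(J[...,1]>85)&(J[...,1]<142)&(J[...,2]>25)&(J[...,2]<76)
P=J[m]; print(P[:,1:].round(1).tolist())
print("theta est",np.median((72.6-P[:,2])/(P[:,1]+62)))
print(d["img"][208:228,257:267].mean(-1).round())
E
```

```text
clock: 8.87
tool_pos: [0.4735, -0.0311, 0.0704]
eef_rot: [0.538, 0.459, -0.458, -0.538]
contact_force: [-0.5, 2.6, 11.1]
opening: 0.004
t 8.87 tcp [ 0.4735 -0.0311  0.0704] jig [-61.6  63.   70.4] F [-0.54  2.56 11.11] open 0.004
tool x [0.159 0.987 0.002] y [ 0.002  0.001 -1.   ] z [-0.987  0.159 -0.002] q [ 0.04  0.81 -0.11  2.14  0.39  0.21  0.99]
shift tool mm [ -0.9 -17.6   0.4]
origin 238 196
[[85.4, 53.5], [85.3, 53.8], [91.0, 54.8], [101.4, 52.9], [104.9, 52.4], [115.7, 51.0], [130.0, 49.4], [133.3, 48.9], [137.7, 49.4], [139.9, 47.9]]
theta est 0.12130373897333496
[[103. 104. 101.  98.  97.  97.  96.  99. 107. 103.]
 [104. 103. 100.  98. 117. 117. 119. 109. 142.  88.]
 [113. 106. 101.  97. 122. 121. 126.  96. 131.  88.]
 [114. 109. 114. 152. 132. 133. 137. 121. 111.  88.]
 [107. 104. 107. 161. 124. 121. 104. 159.  91.  87.]
 [102. 102. 113. 202. 198. 199. 169. 155.  86.  87.]
 [ 94.  98. 128. 209. 211. 213. 137. 149.  86.  88.]
 [ 89.  90. 153. 194. 197. 212. 133. 149.  85.  87.]
 [146. 134. 185. 190. 192. 199. 110. 149.  85.  88.]
 [158. 171. 193. 190. 193. 180.  91. 149.  85.  87.]
 [158. 177. 191. 192. 194. 193. 122. 150.  85.  87.]
 [158. 187. 190. 192. 169. 171. 189. 154.  84.  87.]
 [159. 192. 191. 193.  95.  88. 109. 150.  83.  86.]
 [167. 190. 192. 168.  60.  50.  47. 128.  81.  86.]
 [199. 191. 193. 104.  50.  46.  44. 121.  80.  86.]
 [210. 208. 209.  83.  46.  44.  44. 120.  80.  87.]
 [210. 212. 213. 199. 159.  74.  45. 120.  80.  86.]
 [210. 212. 213. 215. 210. 164. 106. 122.  80.  86.]
 [211. 213. 214. 215. 217. 212. 207. 128.  79.  86.]
 [212. 213. 214. 216. 206. 208. 209. 129.  79.  86.]]
```

View pics/r3.png

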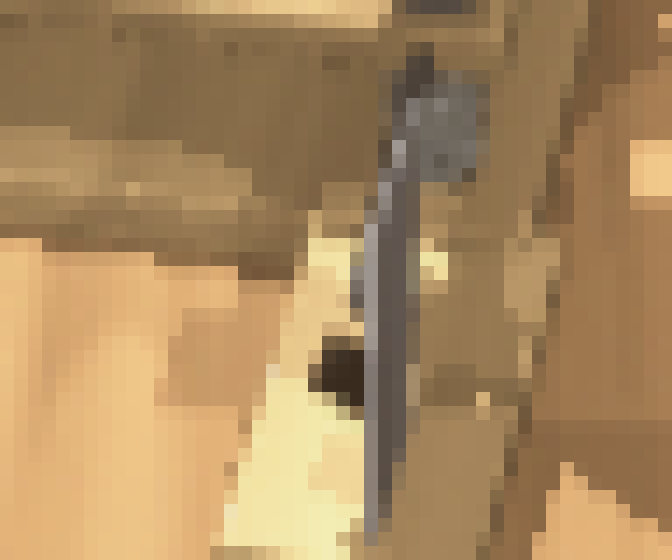

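```bash
python3 - <<'E'
from fit import *
for n in("sideA","r1","r2","r3"):
    print(n); print(load(n)["img"][208:221,260:266].mean(-1).round())
s=load("sideA")
def tip(th,zp=70):  # bottom/top of tip, cylinder end circle pts
    L=207;o=[]
    for a in np.linspace(0,6.28,24):
        x=-62+2.5*np.cos(a);z=2.5*np.sin(a)
        y=-62+L*np.cos(th)+ (70-zp+z)*np.sin(th); zz=zp+(70-zp+z)*np.cos(th)-L*np.sin(th)
        o.append(proj(shifted(s,.95,-.35),towld((x,y,zz))))
    o=np.array(o); return o.min(0).round(2),o.max(0).round(2)
for th in(0,.067,.095,.11,.115,.12,.125,.13): print(th,tip(th))
E
```

```text
sideA
[[117. 115. 115.  93.  87. 162.]
 [116. 115. 115.  91.  77. 223.]
 [116. 115. 109.  92.  77. 195.]
 [120. 121. 101.  73. 149. 139.]
 [113. 113. 106.  98. 171.  96.]
 [185. 186. 187. 128. 147.  86.]
 [204. 200. 208. 201. 143.  86.]
 [200. 200. 210. 212. 144.  85.]
 [199. 200. 211. 213. 145.  86.]
 [200. 208. 212. 214. 145.  85.]
 [200. 210. 212. 214. 146.  84.]
 [201. 183. 185. 214. 146.  84.]
 [201. 101.  94. 117. 139.  83.]]
r1
[[ 98. 118. 118. 118.  91. 103.]
 [ 98. 123. 123. 124.  89. 141.]
 [ 97. 123. 121. 112.  87. 131.]
 [124. 130. 132.  92. 107. 110.]
 [121. 122. 121.  91. 156.  91.]
 [197. 197. 199.  96. 152.  85.]
 [209. 211. 196.  99. 148.  86.]
 [194. 197. 146.  86. 148.  85.]
 [190. 192. 185. 184. 152.  86.]
 [191. 193. 196. 199. 155.  85.]
 [192. 193. 197. 199. 155.  84.]
 [192. 169. 171. 200. 155.  84.]
 [192.  95.  88. 110. 150.  83.]]
r2
[[ 98.  97. 116.  97.  93. 112.]
 [ 98. 117. 123. 119.  88. 143.]
 [ 97. 122. 121. 125.  94. 132.]
 [124. 130. 132. 114. 110. 110.]
 [121. 122. 121. 104. 156.  91.]
 [197. 198. 199. 114. 152.  86.]
 [209. 211. 213. 113. 148.  86
[... 383 characters left out ...]
99. 169. 155.  86.]
 [209. 211. 213. 137. 149.  86.]
 [194. 197. 212. 133. 149.  85.]
 [190. 192. 199. 110. 149.  85.]
 [190. 193. 180.  91. 149.  85.]
 [192. 194. 193. 122. 150.  85.]
 [192. 169. 171. 189. 154.  84.]
 [193.  95.  88. 109. 150.  83.]]
0 (array([262.03, 210.78]), array([263.93, 212.25]))
0.067 (array([262.06, 214.71]), array([263.94, 216.07]))
0.095 (array([262.09, 216.26]), array([263.97, 217.58]))
0.11 (array([262.11, 217.07]), array([263.99, 218.36]))
0.115 (array([262.12, 217.34]), array([264.  , 218.62]))
0.12 (array([262.13, 217.6 ]), array([264.  , 218.88]))
0.125 (array([262.14, 217.87]), array([264.01, 219.13]))
0.13 (array([262.15, 218.13]), array([264.02, 219.38]))
```

```bash
python3 -m inch '[[0,0.3,0,0,0,0],[0,0.3,0,0,0,0],[0,0,0,0,0,0],[0,0,0,0,0,0],[0,0,0,0,0,0],[0,0,0,0,0,0],[0,0,0,0,0,0],[0,0,0,0,0,0],[0,0,0,0,0,0],[0,0,0,0,0,0]]'; python3 - <<'E'
from look import *
status((-62,62,88))
d=look("r4",-62,145)
J=tojig(cloud(d))
m=(abs(J[...,0]+63)<5)&(J[...,1]>85)&(J[...,1]<142)&(J[...,2]>25)&(J[...,2]<76)
P=J[m]
print("theta est",np.median((72.6-P[:,2])/(P[:,1]+62)))
print(d["img"][214:226,260:265].mean(-1).round())
m=(abs(J[...,0]+62)<6)&(J[...,1]>150)&(J[...,1]<164)&(J[...,2]>35)&(J[...,2]<60); print(np.median(J[m],0))
E
```

```text
clock: 9.95
tool_pos: [0.4735, -0.031, 0.0698]
eef_rot: [0.538, 0.459, -0.458, -0.538]
contact_force: [0.0, 3.7, 12.2]
opening: 0.0
t 9.95 tcp [ 0.4735 -0.031   0.0698] jig [-61.6  63.   69.8] F [ 0.03  3.69 12.16] open 0.0
tool x [0.159 0.987 0.002] y [ 0.002  0.001 -1.   ] z [-0.987  0.159 -0.002] q [ 0.04  0.81 -0.11  2.14  0.39  0.2   0.99]
shift tool mm [ -1.  -18.2   0.4]
origin 238 196
theta est 0.12501699519788828
[[209. 211. 212. 135. 149.]
 [194. 197. 212. 125. 149.]
 [190. 192. 200. 102. 148.]
 [191. 193. 180.  98. 149.]
 [192. 194. 193.  96. 149.]
 [192. 169. 171. 185. 154.]
 [193.  95.  88. 109. 150.]
 [168.  60.  50.  47. 127.]
 [104.  49.  46.  44. 121.]
 [ 83.  46.  45.  44. 121.]
 [199. 158.  74.  45. 119.]
 [215. 210. 164. 106. 122.]]
[-64.41889235 159.45703519  46.92401493]
```

```bash
python3 -m inch '[[0,-1,0,0,0,0],[0,-2,0,0,0,0],[0,-3,0,0,0,0],[0,-3,0,0,0,0],[0,-3,0,0,0,0],[0,-4,0,0,0,0],[0,-6,0,0,0,0],[0,-8,0,0,0,0],[0,-10,0,0,0,0],[0,-8,0,0,0,0],[0,0,0,0,0,0],[0,0,0,0,0,0]]'; python3 - <<'E'
from look import *
status((62,-62,118),-.161+np.pi/2)
d=look("r5",-62,145,2)
print(d["img"][208:221,260:266].mean(-1).round())
J=tojig(cloud(d))
m=(abs(J[...,0]+63)<5)&(J[...,1]>85)&(J[...,1]<142)&(J[...,2]>25)&(J[...,2]<80)
print(np.median(J[m],0))
E
```

```text
clock: 11.2
tool_pos: [0.473, -0.0323, 0.1175]
eef_rot: [0.539, 0.458, -0.458, -0.538]
contact_force: [-0.1, -1.0, -1.5]
opening: 0.005
t 11.2 tcp [ 0.473  -0.0323  0.1175] jig [-61.8  61.7 117.5] F [-0.11 -0.97 -1.54] open 0.005
tool x [0.161 0.987 0.   ] y [ 0.001  0.    -1.   ] z [-0.987  0.161 -0.001] q [ 0.08  0.72 -0.18  2.12  0.36  0.33  1.01]
shift tool mm [-123.6   -0.4 -123.9]
turn [ 0.0009 -0.0004  0.0003]
shift in target axes [-123.7   -0.5 -123.8]
origin 238 196
[[ 98. 123. 123.  96.  86.  99.]
 [118. 123. 123.  92.  77. 140.]
 [124. 123. 115.  92.  70. 130.]
 [129. 130. 105.  73.  95. 110.]
 [121. 121. 113. 104. 154.  90.]
 [177. 178. 180. 136. 153.  85.]
 [188. 190. 202. 197. 152.  86.]
 [188. 192. 205. 209. 153.  85.]
 [190. 191. 207. 210. 154.  85.]
 [190. 202. 208. 210. 154.  84.]
 [191. 204. 208. 210. 155.  84.]
 [191. 181. 182. 210. 156.  83.]
 [192. 100.  92. 116. 150.  84.]]
[-64.22888216 114.82617492  72.48810894]
```

```bash
python3 -m inch '[[-4,-3,-4,0,0,0],[-10,-2,-10,0,0,0],[-14,0,-14,0,0,0],[-14,0,-14,0,0,0],[-14,0,-14,0,0,0],[-14,0,-14,0,0,0],[-14,0,-14,0,0,0],[-14,0,-14,0,0,0],[-12,0,-12,0,0,0],[-8,0,-8,0,0,0],[-5,0,-5,0,0,0],[0,0,0,0,0,0]]'; python3 -c "
from go import *
status((62,-62,100),-.161+np.pi/2)"
```

```text
clock: 12.3
tool_pos: [0.5749, -0.1752, 0.1217]
eef_rot: [0.539, 0.457, -0.458, -0.539]
contact_force: [-0.0, 0.3, -0.6]
opening: 0.004
t 12.3 tcp [ 0.5749 -0.1752  0.1217] jig [ 61.6 -63.1 121.7] F [-0.    0.26 -0.64] open 0.004
tool x [ 0.163  0.987 -0.001] y [ 0.    -0.001 -1.   ] z [-0.987  0.163 -0.   ] q [ 0.38  0.82 -0.29  1.74  0.36  0.64  1.3 ]
shift tool mm [ 1.1 21.7 -0.4]
turn [ 0.0004 -0.0024 -0.0007]
shift in target axes [ 1.1 21.7 -0.4]
```

```bash
python3 -m inch '[[0.5,4,0,0,0,0],[0.3,6,0,0,0,0],[0,7,0,0,0,0],[0,6,0,0,0,0],[0,4,0,0,0,0],[0,2.5,0,0,0,0],[0,1.5,0,0,0,0],[0,0.5,0,0,0,0],[0,0,0,0,0,0],[0,0,0,0,0,0]]'; python3 -c "
from look import *
status((62,-62,88),-.161+np.pi/2)
d=look('s0',145,-62,2)"
```

```text
clock: 13.13
tool_pos: [0.5748, -0.1725, 0.0908]
eef_rot: [0.539, 0.458, -0.458, -0.539]
contact_force: [-0.2, -0.1, -0.4]
opening: 0.005
t 13.13 tcp [ 0.5748 -0.1725  0.0908] jig [ 61.1 -60.4  90.8] F [-0.24 -0.11 -0.37] open 0.005
tool x [0.16  0.987 0.   ] y [ 0. -0. -1.] z [-0.987  0.16  -0.   ] q [ 0.37  0.87 -0.27  1.75  0.38  0.57  1.28]
shift tool mm [-1.6  2.8 -0.9]
turn [ 0.0004 -0.0001  0.    ]
shift in target axes [-1.6  2.8 -0.9]
origin 184 142
```

View pics/s0.png

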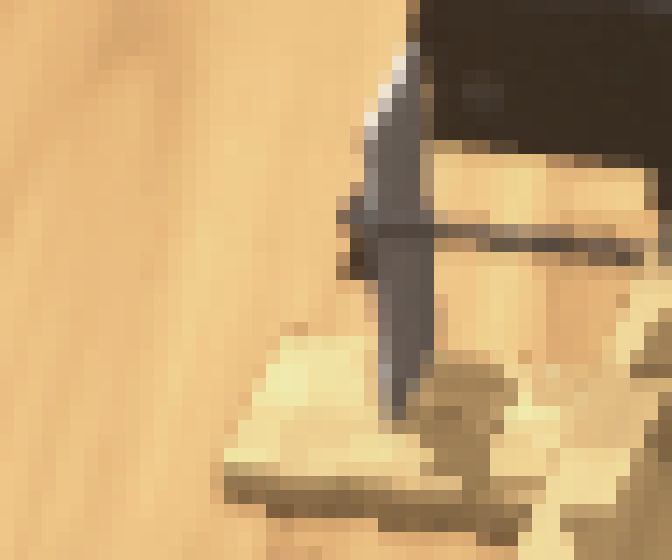

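```bash
python3 -m inch '[[-1,0.5,-0.6,0,0,0],[-0.6,1,-0.3,0,0,0],[0,1,0,0,0,0],[0,1,0,0,0,0],[0,1,0,0,0,0],[0,1,0,0,0,0],[0,1,0,0,0,0],[0,1,0,0,0,0],[0,1,0,0,0,0],[0,1,0,0,0,0],[0,0.8,0,0,0,0],[0,0,0,0,0,0]]'; cat > sq.py <<'E'
from look import *
def sq(tag,N=5):
    status((62,-62,88))
    d=look(tag,145,-62,N); J=tojig(cloud(d))
    m=(abs(J[...,1]+63)<6)&(J[...,0]>90)&(J[...,0]<133)&(J[...,2]>25)&(J[...,2]<76)&(d["img"].mean(-1)<125)
    P=J[m]; print(len(P),P[:,[0,2]].round(1).tolist()); print("theta est",np.median((71.6-P[:,2])/(P[:,0]+62)))
    print(d["img"][153:168,205:222].mean(-1).round())
E
python3 -c "
from sq import *
sq('s1')"
```

```text
clock: 14.23
tool_pos: [0.5761, -0.1744, 0.0808]
eef_rot: [0.539, 0.459, -0.458, -0.538]
contact_force: [-0.2, -0.6, 5.6]
opening: 0.007
t 14.23 tcp [ 0.5761 -0.1744  0.0808] jig [ 62.6 -62.   80.8] F [-0.2  -0.64  5.59] open 0.007
tool x [ 0.16   0.987 -0.   ] y [ 0.002 -0.    -1.   ] z [-0.987  0.16  -0.002] q [ 0.36  0.88 -0.26  1.75  0.38  0.56  1.28]
shift tool mm [ 0.  -7.2  0.6]
origin 184 142
20 [[132.8, 63.3], [129.2, 64.7], [125.8, 65.5], [131.7, 62.3], [128.7, 62.6], [125.3, 63.7], [121.8, 64.9], [119.6, 63.3], [116.8, 63.0], [113.2, 64.3], [109.6, 66.0], [98.1, 65.4], [94.7, 66.5], [109.8, 62.4], [106.7, 62.7], [104.3, 61.4], [100.5, 63.4], [97.1, 64.6], [94.7, 63.3], [91.0, 65.3]]
theta est 0.04332758853737646
[[191. 192. 191. 191. 189. 117.  93.  91.  89.  66.  48.  47.  47.  47.
   46.  47.  46.]
 [191. 192. 191. 192. 192. 133.  93.  91.  89.  93.  63.  48.  47.  46.
   46.  47.  46.]
 [191. 192. 191. 192. 191. 138.  93.  90.  90. 134. 178. 175. 138. 174.
  142. 105.  69.]
 [191. 191. 191. 191. 191. 155.  94.  90.  89. 121. 193. 192. 184. 193.
  189. 187. 183.]
 [192. 
[... 283 characters left out ...]
.  79.  70.  72.  66.  74.  74.  91. 102. 111. 113.
  123. 130. 128.]
 [192. 191. 187. 106.  68.  65.  87.  84.  84.  72. 140. 141. 130. 113.
  109.  87.  89.]
 [194. 191. 186. 176. 179. 135.  99.  90.  89.  85. 184. 184. 183. 184.
  187. 183. 179.]
 [194. 189. 185. 188. 193. 166. 106.  90.  89.  86. 173. 190. 191. 195.
  199. 196. 192.]
 [193. 187. 185. 190. 193. 172. 109.  90.  89.  85. 165. 190. 192. 196.
  199. 196. 191.]
 [167. 184. 183. 190. 193. 189. 113.  90.  89.  85. 165. 189. 193. 196.
  199. 195. 191.]
 [201. 206. 202. 205. 208. 198. 125.  91.  89.  86. 156. 180. 186. 196.
  198. 194. 189.]
 [210. 210. 209. 210. 205. 185. 131.  91.  89. 108. 152. 153. 160. 173.
  186. 190. 159.]]
```

View pics/s1.png

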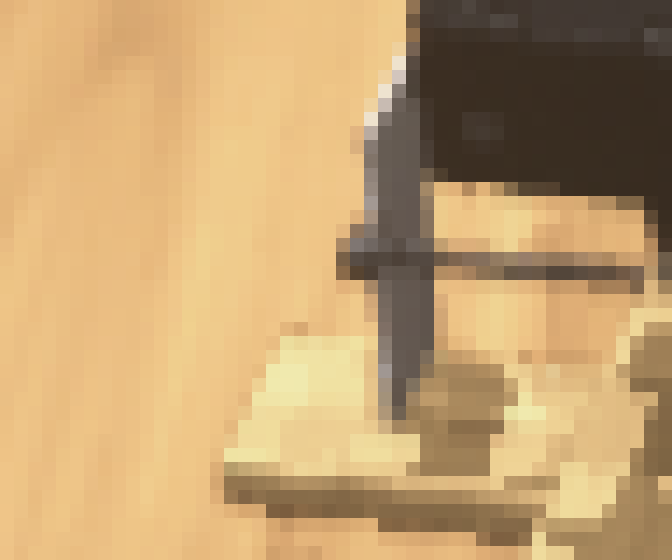

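```bash
python3 -m inch '[[0,0.7,0,0,0,0],[0,0.7,0,0,0,0],[0,0.7,0,0,0,0],[0,0.7,0,0,0,0],[0,0.7,0,0,0,0],[0,0.7,0,0,0,0],[0,0.7,0,0,0,0],[0,0.6,0,0,0,0],[0,0,0,0,0,0],[0,0,0,0,0,0]]'; python3 -c "
from sq import *
sq('s2')"
```

```text
clock: 15.32
tool_pos: [0.5765, -0.1745, 0.0759]
eef_rot: [0.539, 0.459, -0.458, -0.538]
contact_force: [0.4, -0.0, 8.9]
opening: 0.006
t 15.32 tcp [ 0.5765 -0.1745  0.0759] jig [ 63.  -62.   75.9] F [ 0.4  -0.05  8.87] open 0.006
tool x [ 0.16   0.987 -0.   ] y [ 0.003 -0.001 -1.   ] z [-0.987  0.16  -0.003] q [ 0.36  0.89 -0.26  1.75  0.39  0.55  1.27]
shift tool mm [  0.  -12.1   1. ]
origin 184 142
20 [[132.0, 58.7], [130.2, 56.2], [126.1, 58.6], [132.1, 55.2], [129.1, 55.3], [125.2, 57.5], [122.9, 56.1], [119.0, 58.1], [117.1, 55.9], [113.7, 57.0], [110.1, 58.4], [107.1, 58.5], [103.7, 59.6], [100.8, 59.6], [98.3, 58.6], [94.4, 60.8], [91.6, 60.5], [97.4, 57.6], [94.8, 56.6], [91.8, 56.8]]
theta est 0.0790079485237214
[[191. 192. 191. 192. 189. 117.  93.  91.  89.  64.  49.  47.  54.  57.
   53.  47.  46.]
 [191. 192. 191. 192. 192. 133.  94.  91.  90.  67.  49.  48.  49.  49.
   49.  47.  47.]
 [191. 192. 191. 192. 192. 138.  94.  91.  90.  66.  49.  48.  48.  47.
   48.  47.  47.]
 [191. 192. 191. 191. 191. 155.  95.  90.  89. 105. 140. 102.  69.  67.
   49.  47.  47.]
 [192. 
[... 283 characters left out ...]
.  77.  97.  92.  91.  90.  88. 192. 192. 191. 195.
  198. 200. 177.]
 [192. 191. 188. 125.  95.  97.  95.  93.  77.  95. 163. 165. 154. 152.
  180. 181. 169.]
 [194. 191. 187. 130.  90.  89.  77.  72.  65.  73.  92.  94.  89.  88.
  105. 106. 113.]
 [195. 190. 186. 179. 179. 153. 102.  85.  84.  84. 150. 135. 139. 144.
  146. 146. 111.]
 [193. 187. 185. 189. 194. 172. 113.  91.  89.  89. 166. 183. 186. 190.
  193. 190. 180.]
 [167. 185. 183. 190. 194. 189. 114.  91.  90.  89. 165. 189. 193. 196.
  199. 195. 191.]
 [201. 206. 202. 205. 208. 198. 125.  91.  90.  89. 157. 180. 185. 196.
  198. 195. 190.]
 [211. 211. 210. 211. 205. 185. 128.  92.  90. 109. 152. 153. 160. 173.
  186. 191. 159.]]
```

View pics/s2.png

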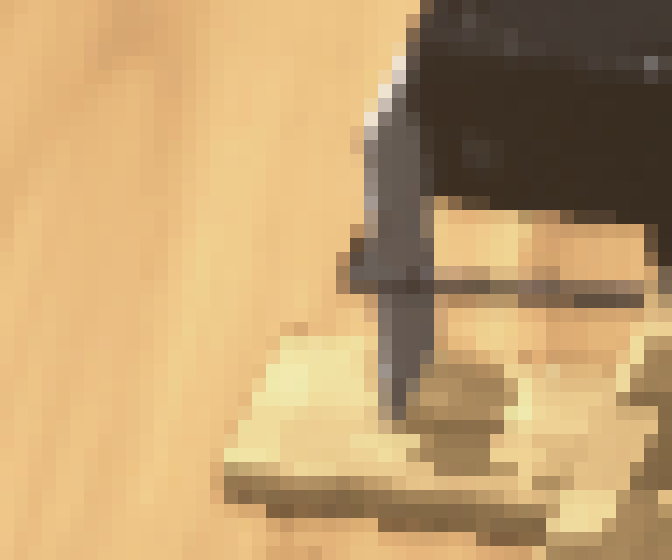

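```bash
python3 -m inch '[[0,0.6,0,0,0,0],[0,0.6,0,0,0,0],[0,0.6,0,0,0,0],[0,0.6,0,0,0,0],[0,0.5,0,0,0,0],[0,0.4,0,0,0,0],[0,0,0,0,0,0],[0,0,0,0,0,0]]'; python3 -c "
from sq import *
sq('s3')"
```

```text
clock: 16.23
tool_pos: [0.5766, -0.1745, 0.0728]
eef_rot: [0.539, 0.459, -0.458, -0.538]
contact_force: [-0.7, -0.5, 10.2]
opening: 0.003
t 16.23 tcp [ 0.5766 -0.1745  0.0728] jig [ 63.2 -62.1  72.8] F [-0.75 -0.48 10.17] open 0.003
tool x [ 0.16   0.987 -0.   ] y [ 0.003 -0.001 -1.   ] z [-0.987  0.16  -0.003] q [ 0.36  0.89 -0.25  1.75  0.39  0.54  1.27]
shift tool mm [  0.1 -15.2   1.1]
origin 184 142
18 [[129.6, 54.1], [132.5, 51.2], [128.4, 53.7], [126.1, 52.3], [122.2, 54.4], [120.3, 52.0], [117.0, 52.8], [113.2, 55.0], [109.9, 55.7], [107.3, 55.0], [103.9, 56.1], [100.7, 56.5], [98.0, 56.1], [94.9, 56.5], [92.5, 55.1], [98.5, 51.5], [94.6, 53.9], [91.5, 54.4]]
theta est 0.09763574149730737
[[191. 192. 191. 192. 189. 118.  93.  92.  89.  57.  48.  48.  59.  61.
   53.  47.  47.]
 [191. 192. 192. 192. 192. 133.  94.  91.  90.  65.  49.  47.  53.  57.
   53.  48.  47.]
 [191. 192. 191. 192. 192. 138.  94.  91.  90.  66.  49.  48.  49.  49.
   48.  48.  47.]
 [191. 192. 191. 192. 191. 155.  95.  91.  90.  66.  49.  48.  48.  47.
   48.  48.  47.]
 [192. 191. 191. 191. 191. 148.  8
[... 256 characters left out ...]
.  58.  76.  91.  91.  90.  89. 192. 192. 191. 195.
  198. 199. 177.]
 [192. 191. 188. 112.  79.  94.  93.  91.  90.  89. 192. 192. 192. 195.
  199. 199. 190.]
 [195. 191. 187. 176. 110.  91. 102.  97.  79.  82. 152. 149. 174. 178.
  181. 179. 175.]
 [194. 190. 186. 176.  80.  70.  76.  75.  67.  72.  90.  87. 102. 105.
  106. 110. 113.]
 [193. 187. 185. 187. 178. 157. 105.  86.  72.  75. 113. 139. 142. 145.
  148. 110. 109.]
 [167. 185. 183. 191. 193. 190. 115.  91.  86.  87. 156. 182. 187. 191.
  192. 184. 179.]
 [201. 206. 202. 205. 208. 198. 126.  92.  90.  89. 156. 181. 185. 190.
  198. 195. 190.]
 [211. 211. 209. 210. 205. 185. 129.  92.  90. 112. 152. 153. 160. 171.
  186. 191. 159.]]
```

View pics/s3.png

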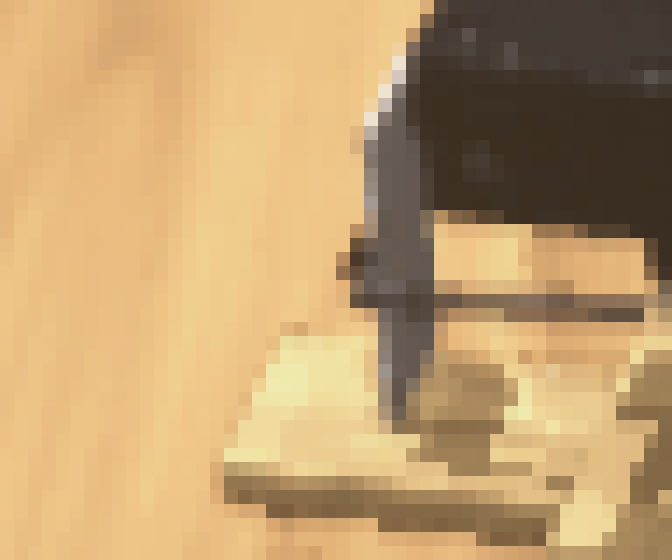

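```bash
python3 -m inch '[[0,0.4,0,0,0,0],[0,0.4,0,0,0,0],[0,0,0,0,0,0],[0,0,0,0,0,0],[0,0,0,0,0,0],[0,0,0,0,0,0],[0,0,0,0,0,0],[0,0,0,0,0,0],[0,0,0,0,0,0]]'; python3 -c "
from sq import *
sq('s4')
from fit import *
S=shifted(load('s4'),.95,-.27)
for th in (.1,.104,.108,.112): 
  z=70-207*np.sin(th)
  print(th,z,[proj(S,towld((83+62-62-62+207*np.cos(th)-207+0+124-62+62-62,-62,z+k))) .round(2) for k in(2.5,-2.5)])
"
```

```text
clock: 17.23
tool_pos: [0.5766, -0.1745, 0.0721]
eef_rot: [0.54, 0.459, -0.458, -0.538]
contact_force: [-1.2, -1.1, 11.9]
opening: 0.002
t 17.23 tcp [ 0.5766 -0.1745  0.0721] jig [ 63.2 -62.1  72.1] F [-1.16 -1.13 11.85] open 0.002
tool x [ 0.16   0.987 -0.   ] y [ 0.003 -0.001 -1.   ] z [-0.987  0.16  -0.003] q [ 0.36  0.9  -0.25  1.75  0.39  0.54  1.27]
shift tool mm [  0.1 -15.9   1.1]
origin 184 142
18 [[132.5, 51.3], [129.1, 52.1], [126.5, 51.4], [122.8, 53.0], [119.9, 52.9], [117.1, 52.6], [98.3, 55.2], [91.3, 58.2], [119.9, 49.8], [117.4, 48.7], [114.1, 49.5], [110.5, 51.0], [107.2, 52.0], [104.5, 51.2], [100.9, 53.0], [97.7, 53.4], [94.5, 54.3], [91.8, 53.5]]
theta est 0.11225819568970762
[[191. 192. 191. 191. 189. 118.  93.  91.  90.  57.  48.  48.  57.  59.
   52.  48.  47.]
 [191. 192. 191. 192. 192. 133.  93.  91.  90.  64.  49.  48.  55.  66.
   53.  47.  47.]
 [191. 192. 192. 192. 192. 138.  93.  91.  90.  66.  49.  48.  49.  52.
   49.  48.  47.]
 [191. 192. 191. 191. 191. 155.  95.  91.  89.  66.  49.  48.  48.  47.
   48.  47.  47.]
 [192. 191. 191. 191. 190. 148.  8
[... 556 characters left out ...]
. 110. 107. 124. 126.
  128. 129. 130.]
 [193. 188. 185. 184. 149. 121.  89.  72.  68.  70. 110. 112. 112. 115.
   88.  86.  86.]
 [167. 185. 183. 190. 188. 184. 111.  86.  85.  86. 156. 178. 183. 185.
  185. 181. 176.]
 [201. 206. 202. 205. 208. 198. 125.  92.  89.  90. 157. 181. 186. 190.
  198. 195. 190.]
 [211. 211. 210. 211. 205. 186. 128.  91.  90. 112. 152. 153. 160. 170.
  186. 191. 159.]]
0.1 49.334482754106574 [array([229.09, 164.74]), array([229.16, 166.09])]
0.104 48.51078682614134 [array([229.13, 164.97]), array([229.2 , 166.32])]
0.108 47.687434725128455 [array([229.17, 165.19]), array([229.24, 166.55])]
0.112 46.86443962468397 [array([229.21, 165.42]), array([229.28, 166.77])]
```

```bash
python3 -m inch '[[0,0.5,0,0,0,0],[0,0,0,0,0,0],[0,0,0,0,0,0],[0,0,0,0,0,0],[0,0,0,0,0,0],[0,0,0,0,0,0],[0,0,0,0,0,0],[0,0,0,0,0,0],[0,0,0,0,0,0]]'; python3 -m inch '[[0,-1,0,0,0,0],[0,-2,0,0,0,0],[0,-3,0,0,0,0],[0,-3,0,0,0,0],[0,-3,0,0,0,0],[0,-4,0,0,0,0],[0,-6,0,0,0,0],[0,-8,0,0,0,0],[0,-12,0,0,0,0],[0,-15,0,0,0,0],[0,-10,0,0,0,0],[0,0,0,0,0,0]]'; python3 -m inch '[[0,-10,0,0,0,0],[0,-15,0,0,0,0],[0,-15,0,0,0,0],[0,-15,0,0,0,0],[0,-5,0,0,0,0],[0,0,0,0,0,0],[0,0,0,0,0,0],[0,0,0,0,0,0]]'
python3 - <<'E'
from look import *
status()
import cv2
s=r.snapshot("side");t=r.snapshot("top")
for d,n in((s,"sideF"),(t,"topF")): cv2.imwrite(f"pics/{n}.png",d["img"][:,:,::-1]); np.savez(n+".npz",**d)
A=load("sideA")
print(s["img"][153:163,205:222].mean(-1).round())
print(s["img"][208:216,260:266].mean(-1).round())
E
```

```text
clock: 18.23
tool_pos: [0.5766, -0.1745, 0.0716]
eef_rot: [0.54, 0.459, -0.458, -0.538]
contact_force: [0.6, -0.3, 10.8]
opening: 0.006
clock: 19.23
tool_pos: [0.5768, -0.1744, 0.1397]
eef_rot: [0.54, 0.459, -0.457, -0.537]
contact_force: [0.9, 0.8, 0.5]
opening: 0.009
clock: 19.9
tool_pos: [0.5745, -0.1741, 0.1962]
eef_rot: [-0.538, -0.458, 0.459, 0.539]
contact_force: [-1.1, -0.4, -0.6]
opening: 0.004
t 19.9 tcp [ 0.5745 -0.1741  0.1962] jig [ 61.  -62.1 196.2] F [-1.15 -0.39 -0.55] open 0.004
tool x [0.16  0.987 0.   ] y [-0.002  0.    -1.   ] z [-0.987  0.16   0.002] q [ 0.41  0.72 -0.33  1.68  0.31  0.79  1.34]
[[189. 191. 189. 191. 187. 117.  91.  88.  87. 141. 192. 193. 190. 192.
  193. 195. 198.]
 [189. 190. 189. 190. 191. 132.  91.  88.  87. 140. 193. 193. 190. 191.
  194. 196. 198.]
 [190. 191. 190. 190. 143. 133.  91.  88.  87. 139. 193. 192. 189. 191.
  194. 197. 198.]
 [190. 190. 189. 161.  92. 129.  92.  89.  87. 119. 192. 191. 190. 192.
  194. 198. 198.]
 [190. 190. 189. 103.  90.  99.  93.  98.  96. 104. 166. 172. 174. 170.
  195. 199. 197.]
 [191. 190. 190. 145.  86.  86.  75.  76.  74.  76.  97. 103. 106. 115.
  129. 138. 147.]
 [190. 190. 188. 182.  73.  78.  87.  84.  83.  82. 135. 140. 142. 115.
   89.  92.  98.]
 [190. 189. 188. 140.  61.  76.  88.  88.  86.  87. 182. 183. 183. 183.
  183. 183. 179.]
 [190. 189. 187. 112.  70.  71.  91.  89.  88.  87. 190. 191. 190. 194.
  198. 197. 192.]
 [192. 190. 184. 175. 177. 137.  99.  87.  87.  88. 190. 190. 190. 195.
  198. 196. 192.]]
[[120. 119. 120.  95.  90. 167.]
 [119. 120. 118.  92.  78. 228.]
 [120. 118. 113.  94.  78. 201.]
 [123. 126. 104.  73. 153. 142.]
 [116. 117. 109. 100. 177.  98.]
 [191. 191. 193. 132. 151.  87.]
 [203. 205. 207. 198. 147.  89.]
 [203. 206. 208. 210. 148.  88.]]
```

View pics/sideF.png

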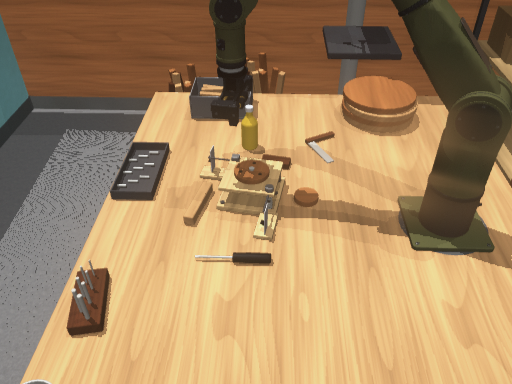

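View pics/topF.png

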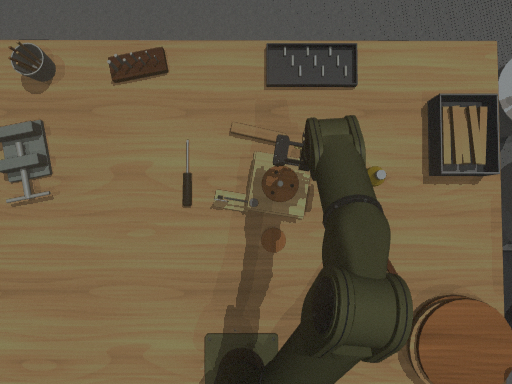

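Both pointers are back at their rest rows: square rod at row 158, round tip at row 211. The loose things are where they started and nothing is touching the robot, so I'm handing in.

```bash
python3 -c "
from plant import r
print(r.finish_job())"
```

```text
the job is handed in; nothing more can be done
None
```

I pressed the round pad's corner and then the square pad's corner with the closed fingertips. Each was held close to its marker for at least a second and let go, and I handed the job in at about 20 s. No verdict is reported, so the figures below are my own camera and force estimates.

| Corner | Marker height (jig z) | Pointer tip at hold | Force at hold |
|---|---|---|---|
| Round | about 44.5 mm | 44 to 46 mm | 11 to 12 N |
| Square | about 48 mm | 47 to 48.5 mm | 10 to 12 N |

- **Square pad's last hold:** I pressed 0.5 mm further for it and took no picture there. I expect that put the tip about 1 mm lower than the table shows.
- **After release:** the side picture shows both pointers back at their rest pixel rows. The loose things I could see had not visibly moved; the arm hid some of them in the top view. The gripper was clear of everything at z = 0.196 m.
- **Disagreement:** the height at which the fingertip seemed to touch the pad was about 84 to 85 mm by the arm's position reading. The expected height was 88 mm. I therefore set the final depths by the camera and force readings. Those methods differed by 1 to 2 mm at the pointer tip, within the 3 mm tolerance.

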